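# Register a riser block in the drilling jig and hold it

## Task

Pick up the long wooden riser block from the bench, lay it flat on the plywood plate of the drilling jig and push it fully home into the corner, its long side against the long metal stop and its end against the short one. Finish while still holding it: do not let go, and keep it firmly pressed against both stops at once, ready to be drilled. Leave the offcut and the other things on the bench where they are.

Things in the scene. Friction and masses are not known exactly. Their poses are not given: they have to be found in the camera images.
- block_centre (a point): Centre (half-way up, 22.5 mm above the underside) of the riser block: a plain pale wooden block, loose, about 0.15 kg, 50 mm wide (its x axis), 100 mm long (its y axis), 45 mm high (z up). It starts flat on the bench, clear of other things. It is the longer of the two wooden blocks. Either end may go to the short stop.
- jig: The drilling jig, fixed to the bench: a plywood plate 160 mm (x) by 220 mm (y) and 10 mm thick, origin at the centre of its underside, with two aluminium bars (the stops) on it that stand 12 mm above the plate. +x goes into the long stop, +y into the short stop, z up. Sliding over the plate meets friction, more so when pressed down.
- corner (a point): Inside corner of the jig: where the inner faces of the two stops meet, at the top of the plate (10 mm above the bench). Axes as the jig's: +x into the long stop, +y into the short stop. Free plate stretches 125 mm to -x and 185 mm to -y of it. A block fully home has its centre 25 mm to -x, 50 mm to -y and 22.5 mm above this point, its long side along the jig's y.
- stop_long: The long stop, fixed and rigid: aluminium bar 20 x 195 x 12 mm (x, y, z), origin at the centre of its underside, axes as the jig's; its -x face is the stop face, 10 mm from its origin.
- stop_short: The short stop, fixed and rigid: aluminium bar 110 x 20 x 12 mm (x, y, z), origin at the centre of its underside, axes as the jig's; its -y face is the stop face, 10 mm from its origin.
- offcut: Bystander: short wooden offcut, 50 x 55 x 45 mm (x, y, z), origin at the centre of its underside; to be left alone.
- can: Bystander: closed steel can, 72 mm across, 100 mm high, origin at the centre of its underside; to be left alone.
- screwdriver: Bystander: screwdriver lying on the bench beyond the jig, along its own x axis; to be left alone.
- tin: Bystander: open aluminium tin 100 x 75 x 30 mm, origin at the centre of its underside; to be left alone.
There are look-alikes about, which are no part of the job. Leave any black or turquoise look-alike of the part that bears block_centre alone.

How it is judged:
By the outcome, as a careful person would: the job done as asked, in the order asked, and still so for the second after the job is handed in, while the arm keeps its last pose, push and grip.
It also fails if it takes over 54 s, if anything falls off the work surface, if the arm or the gripper's body presses on something with over 40 N, if the wrist force passes 120 N, or if a joint passes its speed limit or range.

## Robot

A 7-joint arm with a two-finger parallel gripper is mounted at the origin on the work surface. World frame = base frame: x ahead of the robot, y to its left, z up, the work surface at z = 0. Lengths are in m, angles in rad, forces in N, time in s.
With the tool pointing down it reaches from about 0.425 to 0.925 m from the base axis. Payload 6.8 kg.
Tool frame: the origin (TCP) lies at the very end of the fingers, on their centre line; the grasp point (between the pads) lies bot.grip_point_offset behind it (bot.grip_point_offset is the distance from the TCP to the grasp point, in m); z points along the fingers, y is the line along which they close (so a half turn about z gives the same grasp; the last joint's range is limited). The gripper opens to 85 mm and grips with 20 to 120 N. Pads are 22 mm wide; open, the fingers measure 114 mm over their backs; the gripper's body (76 mm by 85 mm) begins 54 mm behind the grasp point. The pads swing forward as they close: fully open they stand 13 mm farther back than shut.
Start: joints at [-1.442, 0.477, 0.022, 1.555, -0.011, 1.109, -0.083], TCP at [0.158, 0.656, 0.197] pointing down, gripper open.
Joint ranges: [-2.96, 2.96], [-0.34, 2.1], [-1.41, 1.46], [0.24, 2.44], [-1.37, 4.51], [0.17, 1.92], [-2.96, 2.96]. Speed limits (rad/s): [2.39, 2.39, 3.14, 3.14, 3.14, 3.14, 3.14].

## Interface

Orientations are given as a unit quaternion [w, x, y, z].
In Python, from station import bot, imaging gives the robot as it stands. The module is installed in compiled form; this text tells all that it offers.
- The arm moves only by the tool carry_out, never from a script. Its argument "targets" is one flat list of numbers, 5 for each row, row after row: the closure in counts, from 0 (fully open) to 255 (shut), then the shift along the world's x, y, z in mm, then the turn about the world's z in degrees. A call has 1 to 20 rows; each row shifts and turns the commanded pose from where the row before left it; what a row does not reach is not made up. A row lasts 1/10 s, in which the tool goes at most 50 mm and 8.59 degrees, less where a joint would pass 70% of its speed; a pose out of reach is approached as far as the arm can. A call is refused whole if a number of a shift passes 50 or a number of a turn 8.59, either way. A call with a gripper value outside its range is refused whole. The fingers move at their own pace and stop on an object; "newtons" is the grip in N (left out, the last holds). Time passes only in rows, so rows that do not move let the fingers close. It gives the time, the measured TCP pose, the force, the opening and the grip force at its end, in the units of the state.
- bot.get_obs(): the state, without advancing time (a new reading comes with each control period).
- imaging.read_camera(name): name is "scene" or "side" or "wrist"; returns a dict with "frame" (384x512x3 uint8, red, green, blue), "fov_y" (degrees; the focal length in pixels is half the picture's height over the tangent of half this angle, whatever the lens; pixels are square), "cx", "cy" (the principal point, pixels), "pose" (4x4, takes a point from camera to world coordinates); the wrist camera has in their place "tool_from_camera" (4x4, takes a point from camera to tool coordinates, whose origin is the TCP and whose axes are the flange's). Camera axes: x right, y up, looking along -z (the intrinsics and any distortion apply to the point x, -y, -z); pixel columns grow to the right and rows downward; lengths in m; the calibration is good to about 2 mm. A picture is of the moment at which its call begins: read the wrist's pose just before it. There is no depth.
- bot.hand_in(): hands the job in; it is judged then, once.
The state is a dict: "t": time; "q": joint angles; "joint_vel": joint speeds; "joint_torque": joint torques, N m; "eef_pos": TCP position; "tool_rot": TCP orientation; "contact_force": force on the tool from outside, world axes, zero at the start; "torque": the same for the moment, N m; "gripper_width": opening from 0.0 (shut) to 1.0 (fully open); "grasp_force": force on a finger pad.
Only numpy, scipy, OpenCV 4.12 (cv2) and the standard library are available. Lean on these libraries where they do the work, as an engineer would, in place of code of your own. Each camera call takes 0.05 s, during which the arm holds its last target. There are 200 camera calls.

## Working session

There is one attempt and no reset: what is moved stays moved. The work goes in short steps, Python scripts to look and compute and a tool call to move; the robot and the scene stay as the last step left them, time stands still between calls to the robot, and variables do not carry over. Pictures are saved under pics/ and viewed, at most 10 in all, crops included, and the job is handed in when it is done.

Besides the shell and the picture viewer there is one more tool, called after ">>>" in YAML: its name, and indented under it one key for each argument. carry_out: Moves the arm, as the interface text tells. Its arguments: {"type":"object","properties":{"targets":{"type":"array","items":{"type":"number"}},"newtons":{"type":"number"}},"required":["targets"]}

```bash
mkdir -p pics; cat > h.py <<'E'
import numpy as np, cv2
from station import bot, imaging
def cam(name):
    o=bot.get_obs(); d=imaging.read_camera(name)
    if 'pose' not in d:
        from scipy.spatial.transform import Rotation as R
        w,x,y,z=o['tool_rot']; T=np.eye(4); T[:3,:3]=R.from_quat([x,y,z,w]).as_matrix(); T[:3,3]=o['eef_pos']
        d['pose']=T@np.array(d['tool_from_camera'])
    return d
def K(d):
    f=d['frame'].shape[0]/2/np.tan(np.radians(d['fov_y'])/2); return f,d['cx'],d['cy']
def ray(d,px,z):
    f,cx,cy=K(d); P=np.array(d['pose']); out=[]
    for u,v in px:
        r=P[:3,:3]@np.array([(u-cx)/f,-(v-cy)/f,-1]); out.append(P[:3,3]+r*(z-P[2,3])/r[2])
    return np.array(out)
def proj(d,X):
    f,cx,cy=K(d); P=np.array(d['pose']); c=(np.atleast_2d(X)-P[:3,3])@P[:3,:3]
    return np.c_[cx+f*c[:,0]/-c[:,2], cy-f*c[:,1]/-c[:,2]]
def save(img,n): cv2.imwrite('pics/'+n,cv2.cvtColor(img,cv2.COLOR_RGB2BGR))
E
python3 - <<'E'
from h import *
import pickle
a=cam('scene');b=cam('side')
pickle.dump((a,b),open('ab.pkl','wb'))
save(a['frame'],'scene.png');save(b['frame'],'side.png')
for d in(a,b): print({k:v for k,v in d.items() if k!='frame'})
print(bot.get_obs(), bot.grip_point_offset)
E
```

```text
{'fov_y': 49.71153654380035, 'cx': 252.03601624777798, 'cy': 186.24012310517554, 'pose': array([[ 0.88740899, -0.26190598,  0.37935543,  0.9928025 ],
       [ 0.46080056,  0.52712657, -0.7140031 , -0.85364012],
       [-0.01296664,  0.80841996,  0.58846328,  0.6983519 ],
       [ 0.        ,  0.        ,  0.        ,  1.        ]])}
{'fov_y': 55.958252511750985, 'cx': 253.04016876603959, 'cy': 189.56820343201383, 'pose': array([[ 0.79266278,  0.40491473, -0.45577382,  0.07598245],
       [-0.60965483,  0.52327966, -0.59539851, -0.70237017],
       [-0.00258846,  0.74981495,  0.66164254,  0.77995927],
       [ 0.        ,  0.        ,  0.        ,  1.        ]])}
{'t': 0.1, 'q': array([-1.442118  ,  0.47770914,  0.02233556,  1.55634461, -0.01148531,
        1.10930822, -0.08309776]), 'joint_vel': array([ 0.00084351, -0.00169604,  0.001082  , -0.00291951,  0.0014006 ,
       -0.00142931,  0.00036125]), 'joint_torque': array([ 4.48106584e-03, -5.97753847e+01,  1.61356084e+00, -2.81951934e+01,
        1.27954641e-02,  5.01832488e-03,  8.04009233e-06]), 'eef_pos': array([0.15821284, 0.65559068, 0.19633179]), 'tool_rot': array([-3.26235790e-05,  1.18095288e-01,  9.93001928e-01, -8.19931596e-04]), 'contact_force': array([-0.02566399, -0.07020935, -0.4216815 ]), 'torque': array([ 0.0138798 , -0.02667204, -0.02074206]), 'grasp_force': 0.0, 'gripper_width': 1.0050711163341455} 0.0187
```

View pics/scene.png

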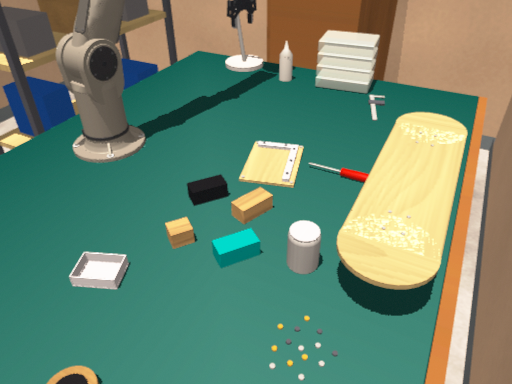

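View pics/side.png

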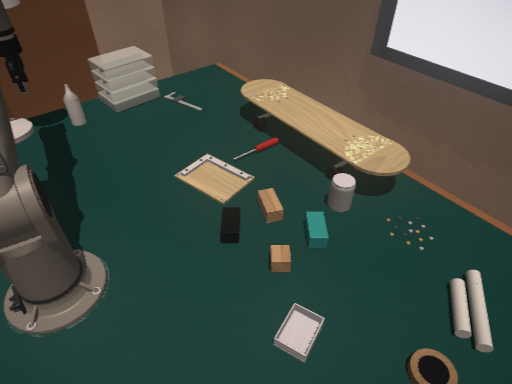

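Candidates in the scene picture are the wooden block at (252,205), the wooden offcut at (180,232), a black look-alike at (207,190) and a turquoise one at (237,247). The block at (252,205) fits best: it is wooden and the longer of the two. The jig is at (273,163), with its stops at the far edge (278,146) and right edge (290,163). I'll confirm in a crop.

```bash
python3 - <<'E'
from h import *
import pickle
a,b=pickle.load(open('ab.pkl','rb'))
save(cv2.resize(a['frame'][130:270,160:320],None,fx=4.2,fy=4.2,interpolation=cv2.INTER_CUBIC),'c1.png')
save(cv2.resize(b['frame'][145:245,165:295],None,fx=6,fy=6,interpolation=cv2.INTER_CUBIC),'c2.png')
E
```

```text
(no output)
```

View pics/c1.png

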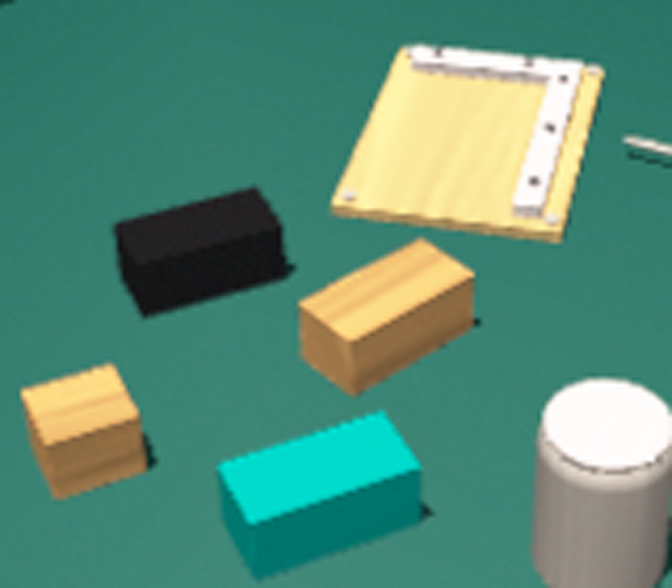

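View pics/c2.png

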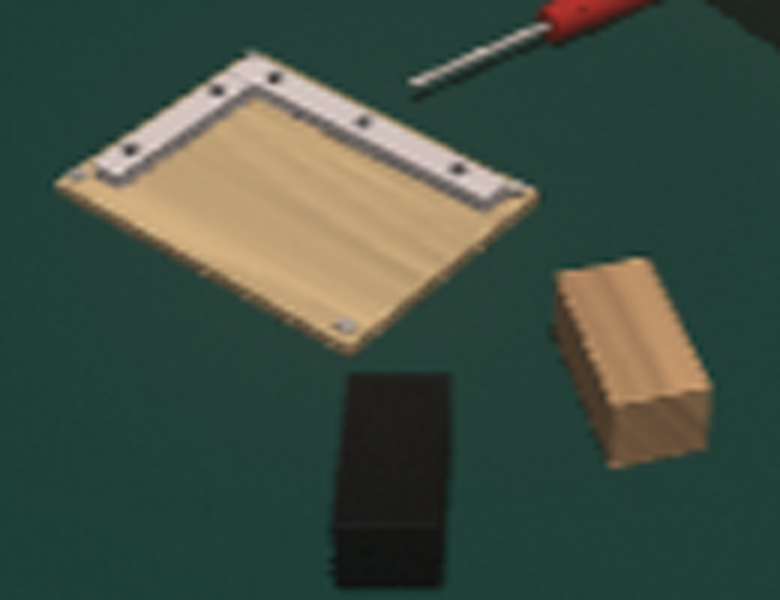

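Both crops confirm it: the block is the longer wooden one, at c1 (385,290). The jig's long stop is on its right side and the short stop on its far side. Next I fit the rigid outlines.

```bash
cat > fit.py <<'E'
from h import *
import pickle
from scipy.optimize import least_squares
a,b=pickle.load(open('ab.pkl','rb'))
A=lambda p:(np.array(p)+.5)/4.2-.5+[160,130]
B=lambda p:(np.array(p)+.5)/6-.5+[165,145]
def rect(p,L,W,z):
    c,s=np.cos(p[2]),np.sin(p[2]); q=np.array([[1,1],[1,-1],[-1,-1],[-1,1]])*[L/2,W/2]
    return np.c_[q@np.array([[c,s],[-s,c]])+p[:2],np.full(4,z)]
def fit(pa,pb,L,W,z):
    for n,use in(('scene',[(a,pa)]),('side',[(b,pb)]),('both',[(a,pa),(b,pb)])):
        g=np.mean([ray(d,p,z) for d,p in use],0); v=g[0]-g[3]
        r=least_squares(lambda p:np.concatenate([(proj(d,rect(p,L,W,z))-q).ravel() for d,q in use]),[*g.mean(0)[:2],np.arctan2(v[1],v[0])])
        print(n,r.x[:2].round(4),np.degrees(r.x[2]).round(2),'res',np.abs(r.fun).max().round(2), 'sides',[np.linalg.norm(g[i]-g[i-1]).round(4) for i in range(4)])
    return r.x
# block: order +x+y,+x-y,-x-y,-x+y with y long
bl=fit(A([[473,273],[352,340],[300,305],[424,240]]),B([[650,258],[710,388],[612,405],[557,272]]),.05,.1,.045)
j=fit(A([[603,70],[560,234],[333,208],[405,47]]),B([[250,52],[537,193],[350,345],[58,183]]),.16,.22,.01)
c,s=np.cos(j[2]),np.sin(j[2]);M=np.array([[c,-s],[s,c]])
print('corner',j[:2]+M@[.045,.075],'home',j[:2]+M@[.02,.025])
E
python3 fit.py
```

```text
scene [ 0.596  -0.1076] -21.72 res 0.67 sides [np.float64(0.0461), np.float64(0.0979), np.float64(0.0467), np.float64(0.1005)]
side [ 0.5951 -0.1065] -23.05 res 0.32 sides [np.float64(0.0492), np.float64(0.0987), np.float64(0.0489), np.float64(0.0994)]
both [ 0.5954 -0.1068] -22.39 res 0.83 sides [np.float64(0.0477), np.float64(0.0983), np.float64(0.0478), np.float64(0.1)]
scene [0.5472 0.1243] 14.14 res 0.66 sides [np.float64(0.1575), np.float64(0.2207), np.float64(0.1571), np.float64(0.2265)]
side [0.5453 0.1267] 14.73 res 0.42 sides [np.float64(0.1578), np.float64(0.22), np.float64(0.1568), np.float64(0.218)]
both [0.5459 0.1261] 14.4 res 0.99 sides [np.float64(0.1576), np.float64(0.2204), np.float64(0.157), np.float64(0.2222)]
corner [0.57085123 0.2098878 ] home [0.55907216 0.15524117]
```

>>> carry_out:
  targets: [0,15,-25,0,-3.3,0,15,-25,0,-3.3,0,15,-25,0,-3.3,0,15,-25,0,-3.3,0,15,-25,0,-3.3,0,15,-25,0,-3.3,0,15,-25,0,-3.3,0,15,-25,0,-3.3,0,15,-25,0,-3.3,0,15,-25,0,-3.3,0,15,-25,0,-3.3,0,15,-25,0,-3.3,0,15,-25,0,-3.3,0,15,-25,0,-3.3,0,15,-25,0,-3.3,0,15,-25,0,-3.3,0,15,-25,0,-3.3,0,15,-25,0,-3.3,0,15,-25,0,-3.3,0,15,-25,0,-3.3]
  newtons: 60

```text
t: 2.1
eef_pos: [0.459, 0.1539, 0.1973]
tool_rot: [-0.0, 0.642, 0.767, 0.0]
contact_force: [0.7, -0.9, -0.2]
gripper_width: 0.998
grasp_force: 0.0
```

```bash
cat >> h.py <<'E'
def st():
    o=bot.get_obs(); w,x,y,z=o['tool_rot']
    from scipy.spatial.transform import Rotation as R
    M=R.from_quat([x,y,z,w]).as_matrix(); print('t',o['t'],'tcp',o['eef_pos'].round(4),'yaw(y axis)',np.degrees(np.arctan2(M[1,1],M[0,1])).round(2),'z',M[:,2].round(4),'q',o['q'].round(2),'F',o['contact_force'].round(1),'T',o['torque'].round(2),'w',round(o['gripper_width'],3),'g',round(o['grasp_force'],1)); return o,M
E
python3 -c "from h import *;st()"
```

```text
t 2.1 tcp [0.459  0.1539 0.1973] yaw(y axis) 10.16 z [ 2.e-04  3.e-04 -1.e+00] q [-0.88  0.16  0.49  2.02 -0.09  0.97 -0.17] F [ 0.7 -0.9 -0.2] T [ 0.02  0.   -0.01] w 0.998 g 0.0
```

>>> carry_out:
  targets: [0,11.4,-21.7,0,-2.7,0,11.4,-21.7,0,-2.7,0,11.4,-21.7,0,-2.7,0,11.4,-21.7,0,-2.7,0,11.4,-21.7,0,-2.7,0,11.4,-21.7,0,-2.7,0,11.4,-21.7,0,-2.7,0,11.4,-21.7,0,-2.7,0,11.4,-21.7,0,-2.7,0,11.4,-21.7,0,-2.7,0,11.4,-21.7,0,-2.7,0,11.4,-21.7,0,-2.7,0,0,0,0,0,0,0,0,0,0]

```text
t: 3.5
eef_pos: [0.5946, -0.1055, 0.197]
tool_rot: [-0.0, 0.83, 0.558, -0.0]
contact_force: [-0.7, 0.4, -0.1]
gripper_width: 1.0
grasp_force: 0.0
```

```bash
python3 -c "
from h import *
import pickle
st();d=cam('wrist');pickle.dump(d,open('w1.pkl','wb'))
im=d['frame'].copy()
from fit import rect
for p in proj(d,rect([.5954,-.1068,np.radians(-22.4)],.05,.1,.045)): cv2.circle(im,tuple(int(round(v)) for v in p),3,(255,0,0),1)
save(im,'w1.png');print(d['tool_from_camera'])" | grep -v sides
```

```text
t 3.5 tcp [ 0.5946 -0.1055  0.197 ] yaw(y axis) -22.1 z [-6.e-04 -2.e-04 -1.e+00] q [-0.44  0.42  0.69  1.77 -0.3   1.06 -0.03] F [-0.7  0.4 -0.1] T [0.01 0.01 0.02] w 1.0 g 0.0
corner [0.57085123 0.2098878 ] home [0.55907216 0.15524117]
[[-5.10104614e-04  9.46652308e-01  3.22256339e-01  8.37582184e-02]
 [ 9.99999679e-01  6.81773889e-04 -4.19847056e-04 -2.06236956e-04]
 [-6.17155142e-04  3.22256022e-01 -9.46652352e-01 -1.78799081e-01]
 [ 0.00000000e+00  0.00000000e+00  0.00000000e+00  1.00000000e+00]]
```

View pics/w1.png

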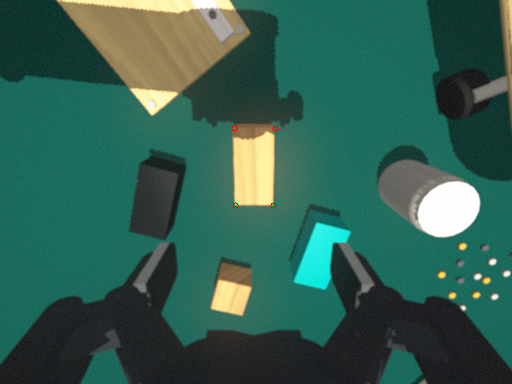

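The wrist picture shows the block at (255,165). The predicted corners (red) lie on its top to within about 3 px, and the neighbours are clear of the finger paths. Descending.

>>> carry_out:
  targets: [0,0.8,-1.3,-20,-0.3,0,0,0,-25,0,0,0,0,-25,0,0,0,0,-25,0,0,0,0,-25,0,0,0,0,-20,0,0,0,0,-20,0,0,0,0,-10,0,0,0,0,-10,0,0,0,0,0,0,255,0,0,0,0,255,0,0,0,0,255,0,0,0,0,255,0,0,0,0,255,0,0,0,0,255,0,0,0,0,255,0,0,0,0,255,0,0,0,0,255,0,0,0,0,255,0,0,0,0]
  newtons: 60

```text
t: 5.55
eef_pos: [0.596, -0.1055, 0.0172]
tool_rot: [0.0, 0.83, 0.557, 0.0]
contact_force: [0.2, 0.3, -0.7]
gripper_width: -0.002
grasp_force: 0.0
```

```bash
python3 -c "from h import *;st()"
```

```text
t 5.55 tcp [ 0.596  -0.1055  0.0172] yaw(y axis) -22.27 z [ 0.  0. -1.] q [-0.32  0.65  0.54  1.89 -0.48  0.74  0.1 ] F [ 0.2  0.3 -0.7] T [ 0.01 -0.02  0.04] w -0.002 g 0.0
```

The gripper closed on nothing, so I'll look.

```bash
python3 -c "
from h import *
import pickle
a=cam('scene');w=cam('wrist');b=cam('side')
pickle.dump((a,b,w),open('abw.pkl','wb'))
z=lambda f,s:cv2.resize(f,None,fx=s,fy=s,interpolation=cv2.INTER_CUBIC)
im=np.vstack([np.hstack([z(a['frame'][130:270,180:320],2.8)[:300],z(b['frame'][150:257,180:320],2.8)[:300]]),np.hstack([z(w['frame'],.78)[:299,:399],np.zeros((299,385,3),np.uint8)])])
save(im,'m.png');print(im.shape)"
```

```text
(599, 784, 3)
```

View pics/m.png

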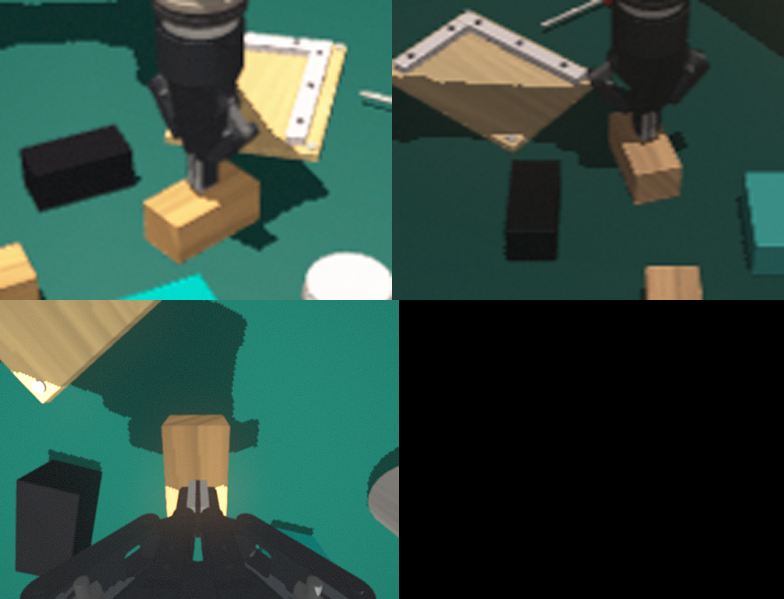

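The fingers have closed above the block's top, although the reported TCP height is 17 mm. I'll triangulate the fingertips to check.

```bash
python3 -c "
from h import *
import pickle
from scipy.optimize import least_squares
a,b,w=pickle.load(open('abw.pkl','rb'))
pa=np.array([180+206/2.8,130+194/2.8]);pb=np.array([180+258/2.8,150+140/2.8])
r=least_squares(lambda X:np.r_[(proj(a,X)-pa)[0],(proj(b,X)-pb)[0]],[.6,-.1,.05]);print(r.x,r.fun)
o,M=st()
for zz in(0,-.01,-.02,-.03):print(zz,proj(a,o['eef_pos']+M[:,2]*zz),proj(b,o['eef_pos']+M[:,2]*zz), proj(w,o['eef_pos']+M[:,2]*zz)*.78+[0,300])
print(pa,pb)"
```

```text
[ 0.6007618  -0.10973893  0.04350199] [-0.21997117  0.41133324 -0.15662558 -0.51859299]
t 5.7 tcp [ 0.5959 -0.1055  0.0172] yaw(y axis) -22.27 z [-0. -0. -1.] q [-0.32  0.65  0.54  1.89 -0.48  0.74  0.1 ] F [-0.1 -0.9 -0.1] T [-0.01 -0.03 -0.02] w 0.002 g 0.0
0 [[252.55589204 206.23426421]] [[269.59058781 205.74208396]] [[197.69927282 471.13078355]]
-0.01 [[252.50912005 203.23983999]] [[269.68245787 203.35482661]] [[197.71347098 475.93483106]]
-0.02 [[252.46183543 200.21259587]] [[269.7754496  200.93842261]] [[197.72918524 481.25186441]]
-0.03 [[252.41402969 197.15198929]] [[269.86958367 198.49233488]] [[197.74667214 487.16868447]]
[253.57142857 199.28571429] [272.14285714 200.        ]
```

Triangulation puts the shut fingertips at z ≈ 0.044, resting just above the block's top. So the real tips sit about 27 mm behind the reported TCP. I'll open, go 27 mm lower and grip again, watching the forces.

>>> carry_out:
  targets: [0,0,0,0,0,0,0,0,0,0,0,0,0,0,0,0,0,0,0,0,0,0,0,0,0,0,0,0,0,0,0,0,0,0,0,0,0,0,0,0,0,0,0,-5,0,0,0,0,-5,0,0,0,0,-5,0,0,0,0,0,0]

```text
t: 6.9
eef_pos: [0.5952, -0.1053, 0.0011]
tool_rot: [-0.001, 0.83, 0.557, -0.001]
contact_force: [0.4, 0.6, -0.8]
gripper_width: 0.998
grasp_force: 0.0
```

```bash
python3 -c "
from h import *
st()
a=cam('scene');w=cam('wrist');b=cam('side')
z=lambda f,s:cv2.resize(f,None,fx=s,fy=s,interpolation=cv2.INTER_CUBIC)
im=np.vstack([np.hstack([z(a['frame'][150:225,210:310],4)[:300],z(b['frame'][165:240,225:325],4)[:300]]),np.hstack([z(w['frame'],.78)[:299,:399],np.zeros((299,401,3),np.uint8)])])
save(im,'m2.png')"
```

```text
t 6.9 tcp [ 0.5952 -0.1053  0.0011] yaw(y axis) -22.27 z [-1.7e-03  1.0e-04 -1.0e+00] q [-0.31  0.67  0.52  1.89 -0.5   0.71  0.12] F [ 0.4  0.6 -0.8] T [-0.02 -0.04 -0.04] w 0.998 g 0.0
```

View pics/m2.png

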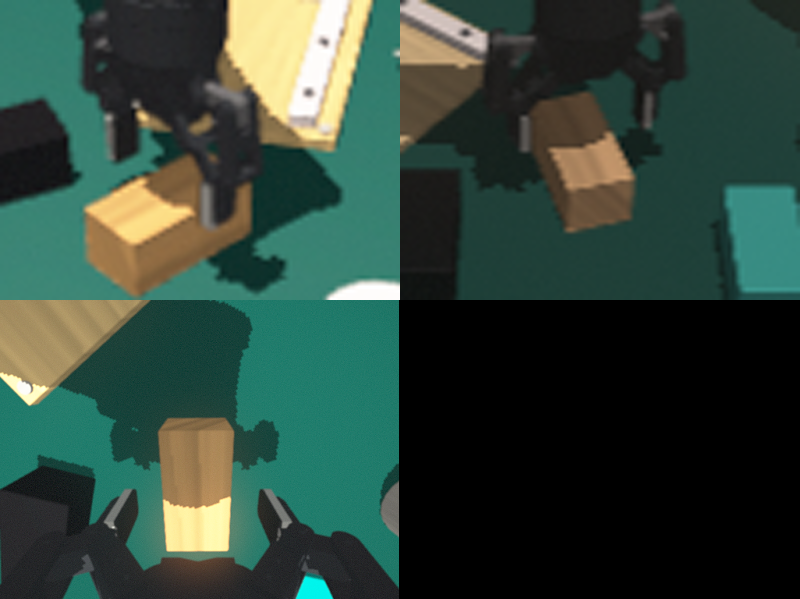

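The fingers straddle the block, with tips at m2 scene (122,160) and (213,228) and side (525,150) and (645,128). I'll triangulate their heights.

```bash
python3 -c "
from h import *
import pickle
from scipy.optimize import least_squares
a,b,w=pickle.load(open('abw.pkl','rb'))
for s,e in(((122,160),(525,150)),((213,228),(645,128))):
  pa=np.array([210+s[0]/4,150+s[1]/4]);pb=np.array([225+(e[0]-400)/4,165+e[1]/4])
  r=least_squares(lambda X:np.r_[(proj(a,X)-pa)[0],(proj(b,X)-pb)[0]],[.6,-.1,.05]);print(r.x,r.fun)
"
```

```text
[ 0.55373599 -0.09317298  0.04717114] [-0.13264405  0.24960428 -0.0905874  -0.30261592]
[ 0.63894628 -0.13013915  0.04754176] [-0.06318888  0.11754136 -0.04659263 -0.15313644]
```

>>> carry_out:
  targets: [0,0,-1,-5,0,0,0,0,-5,0,0,0,0,-5,0,0,0,0,0,0,255,0,0,0,0,255,0,0,0,0,255,0,0,0,0,255,0,0,0,0,255,0,0,0,0,255,0,0,0,0,255,0,0,0,0,255,0,0,0,0]
  newtons: 60

```text
t: 8.25
eef_pos: [0.5964, -0.1066, -0.0123]
tool_rot: [0.0, 0.83, 0.557, 0.0]
contact_force: [-0.3, -0.1, 5.7]
gripper_width: 0.573
grasp_force: 63.8
```

```bash
python3 -c "
from h import *
st()
a=cam('scene');b=cam('side')
z=lambda f,s:cv2.resize(f,None,fx=s,fy=s,interpolation=cv2.INTER_CUBIC)
im=np.hstack([z(a['frame'][150:225,210:310],4)[:300],z(b['frame'][165:240,225:325],4)[:300]])
save(im,'m3.png')"
```

```text
t 8.25 tcp [ 0.5964 -0.1066 -0.0123] yaw(y axis) -22.27 z [ 0.001 -0.    -1.   ] q [-0.3   0.69  0.51  1.89 -0.51  0.69  0.13] F [-0.3 -0.1  5.7] T [ 0.03  0.14 -0.04] w 0.573 g 63.8
```

View pics/m3.png

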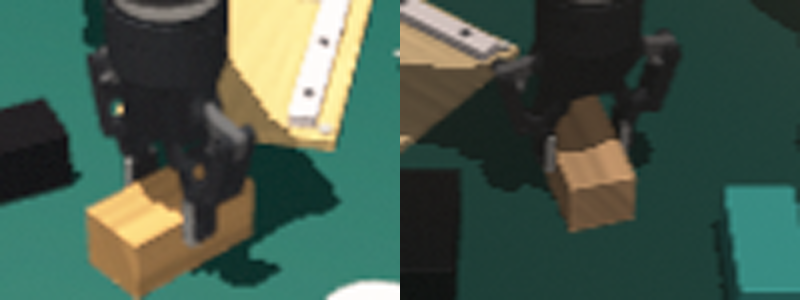

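Gripped: opening 0.573 (about 49 mm), 64 N. The right finger's tip is at m3 (200,243). I'll check its height over the block's underside, since it must clear the 12 mm stop.

```bash
python3 -c "
from h import *
import pickle
a,b,w=pickle.load(open('abw.pkl','rb'))
c=np.array([.5954,-.1068]);t=np.radians(-22.4);ux=np.array([np.cos(t),np.sin(t)]);uy=np.array([-ux[1],ux[0]])
for p in((187,243),(200,243),(213,238)):
  for z in(.005,.01,.015,.02,.025,.03):
    X=ray(a,[(210+p[0]/4,150+p[1]/4)],z)[0,:2]-c; print(p,z,'loc mm',(X@ux*1000).round(1),(X@uy*1000).round(1))
"
```

```text
(187, 243) 0.005 loc mm 10.0 7.1
(187, 243) 0.01 loc mm 14.6 3.2
(187, 243) 0.015 loc mm 19.3 -0.7
(187, 243) 0.02 loc mm 23.9 -4.7
(187, 243) 0.025 loc mm 28.5 -8.6
(187, 243) 0.03 loc mm 33.2 -12.6
(200, 243) 0.005 loc mm 15.6 13.6
(200, 243) 0.01 loc mm 20.2 9.6
(200, 243) 0.015 loc mm 24.8 5.6
(200, 243) 0.02 loc mm 29.4 1.6
(200, 243) 0.025 loc mm 34.0 -2.4
(200, 243) 0.03 loc mm 38.6 -6.3
(213, 238) 0.005 loc mm 17.3 23.4
(213, 238) 0.01 loc mm 21.9 19.4
(213, 238) 0.015 loc mm 26.5 15.3
(213, 238) 0.02 loc mm 31.1 11.3
(213, 238) 0.025 loc mm 35.7 7.2
(213, 238) 0.03 loc mm 40.2 3.2
```

The tip is about 20–25 mm above the underside, so it clears the 12 mm stop. I'll lift and carry the block to about 20 mm short of both stops, still high.

>>> carry_out:
  targets: [255,0,0,10,0,255,0,0,15,0,255,0,0,20,0,255,0,0,20,0,255,0,0,10,0,255,-4,18.2,0,2.82,255,-4,18.2,0,2.82,255,-4,18.2,0,2.82,255,-4,18.2,0,2.82,255,-4,18.2,0,2.82,255,-4,18.2,0,2.82,255,-4,18.2,0,2.82,255,-4,18.2,0,2.82,255,-4,18.2,0,2.82,255,-4,18.2,0,2.82,255,-4,18.2,0,2.82,255,-4,18.2,0,2.82,255,-4,18.2,0,2.82,255,0,0,0,0,255,0,0,0,0]
  newtons: 80

```text
t: 10.35
eef_pos: [0.5439, 0.1304, 0.0622]
tool_rot: [0.0, 0.613, 0.79, -0.0]
contact_force: [0.1, -0.7, -1.5]
gripper_width: 0.566
grasp_force: 83.8
```

```bash
python3 -c "
from h import *
st()
a=cam('scene');b=cam('side')
z=lambda f,s:cv2.resize(f,None,fx=s,fy=s,interpolation=cv2.INTER_CUBIC)
im=np.hstack([z(a['frame'][100:220,200:300],4),z(b['frame'][110:230,160:260],4)])
save(im,'m4.png')"
```

```text
t 10.35 tcp [0.5439 0.1304 0.0622] yaw(y axis) 14.45 z [ 1.e-04 -2.e-04 -1.e+00] q [-0.68  0.49  0.42  1.97 -0.29  0.74  0.17] F [ 0.1 -0.7 -1.5] T [-0.02  0.02  0.02] w 0.566 g 83.8
```

View pics/m4.png

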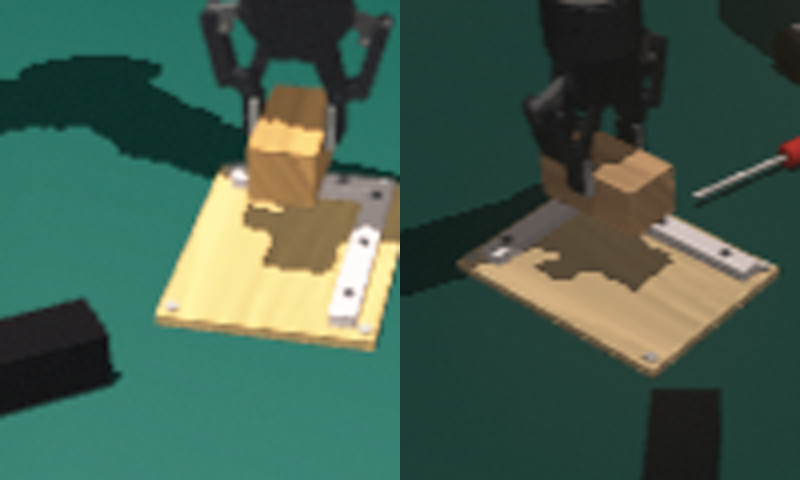

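Block held level over the jig and aligned. In the left view its near end at (285,180) sits over the plate, inside both stops. Lowering to just above the plate.

>>> carry_out:
  targets: [255,0,0,-10,0,255,0,0,-15,0,255,0,0,-15,0,255,0,0,-10,0,255,0,0,-5,0,255,0,0,-4,0,255,0,0,-2,0,255,0,0,-1,0,255,0,0,-1,0,255,0,0,0,0]

```text
t: 11.45
eef_pos: [0.5441, 0.1302, -0.0006]
tool_rot: [0.0, 0.613, 0.79, 0.0]
contact_force: [0.5, 0.3, -1.5]
gripper_width: 0.565
grasp_force: 83.8
```

>>> carry_out:
  targets: [255,0,0,-1,0,255,0,0,0,0]

```text
t: 11.65
eef_pos: [0.544, 0.1301, -0.0017]
tool_rot: [0.0, 0.613, 0.79, 0.0]
contact_force: [0.3, -0.0, -1.4]
gripper_width: 0.566
grasp_force: 83.8
```

>>> carry_out:
  targets: [255,0,0,-1,0,255,0,0,0,0]

```text
t: 11.85
eef_pos: [0.5441, 0.1302, -0.0022]
tool_rot: [-0.0, 0.613, 0.79, 0.0]
contact_force: [-1.7, -0.2, 4.6]
gripper_width: 0.568
grasp_force: 84.6
```

>>> carry_out:
  targets: [255,0,0,-0.7,0,255,0,0,0,0]

```text
t: 12.05
eef_pos: [0.5441, 0.1302, -0.0023]
tool_rot: [-0.0, 0.613, 0.79, 0.0]
contact_force: [-3.3, -0.6, 12.4]
gripper_width: 0.562
grasp_force: 85.6
```

Touchdown on the plate. Easing the down-force, then sliding toward the long stop.

>>> carry_out:
  targets: [255,0,0,0.7,0,255,2.9,0.7,0,0,255,2.9,0.7,0,0,255,2.9,0.7,0,0,255,2.9,0.7,0,0,255,1.9,0.5,0,0,255,1,0.25,0,0,255,0,0,0,0]

```text
t: 12.85
eef_pos: [0.5569, 0.133, -0.0022]
tool_rot: [-0.001, 0.613, 0.79, -0.001]
contact_force: [-7.9, -2.0, 13.2]
gripper_width: 0.567
grasp_force: 85.5
```

>>> carry_out:
  targets: [255,1,0.25,0,0,255,1,0.25,0,0,255,0,0,0,0]

```text
t: 13.15
eef_pos: [0.5589, 0.1336, -0.0022]
tool_rot: [-0.001, 0.613, 0.79, -0.001]
contact_force: [-8.4, -2.6, 12.9]
gripper_width: 0.569
grasp_force: 85.4
```

>>> carry_out:
  targets: [255,0,0,0.6,0,255,1,0.25,0,0,255,1,0.25,0,0,255,0,0,0,0]

```text
t: 13.55
eef_pos: [0.5625, 0.1347, -0.0022]
tool_rot: [-0.0, 0.613, 0.79, -0.0]
contact_force: [-1.7, 0.1, 3.1]
gripper_width: 0.568
grasp_force: 84.3
```

>>> carry_out:
  targets: [255,1,0.25,0,0,255,0,0,0,0]

```text
t: 13.75
eef_pos: [0.5637, 0.1349, -0.0022]
tool_rot: [0.0, 0.613, 0.79, 0.0]
contact_force: [-2.1, -0.2, 1.6]
gripper_width: 0.567
grasp_force: 84.3
```

>>> carry_out:
  targets: [255,1,0.25,0,0,255,0,0,0,0]

```text
t: 13.95
eef_pos: [0.5641, 0.135, -0.0022]
tool_rot: [-0.0, 0.613, 0.79, -0.0]
contact_force: [-3.7, -0.4, 4.9]
gripper_width: 0.565
grasp_force: 84.6
```

>>> carry_out:
  targets: [255,1,0.25,0,0,255,0,0,0,0]

```text
t: 14.15
eef_pos: [0.5641, 0.1351, -0.0022]
tool_rot: [-0.001, 0.613, 0.79, -0.001]
contact_force: [-6.9, -1.3, 9.3]
gripper_width: 0.567
grasp_force: 85.1
```

>>> carry_out:
  targets: [255,1,0.25,0,0,255,0,0,0,0]

```text
t: 14.35
eef_pos: [0.5641, 0.1351, -0.0022]
tool_rot: [-0.002, 0.613, 0.79, -0.002]
contact_force: [-10.7, -1.6, 11.9]
gripper_width: 0.564
grasp_force: 85.6
```

Long stop reached: the x position matches the prediction exactly and force is building. Next, sliding along it toward the short stop, about 20 mm to go.

>>> carry_out:
  targets: [255,-0.5,-0.1,0.6,0,255,-0.5,1.9,0,0,255,-0.75,2.9,0,0,255,-0.75,2.9,0,0,255,-0.75,2.9,0,0,255,-0.75,2.9,0,0,255,-0.5,1.9,0,0,255,0,0,0,0]

```text
t: 15.15
eef_pos: [0.5607, 0.1483, -0.0021]
tool_rot: [-0.0, 0.614, 0.79, -0.002]
contact_force: [-5.2, -6.6, 4.3]
gripper_width: 0.567
grasp_force: 84.6
```

>>> carry_out:
  targets: [255,-0.25,1,0,0,255,-0.25,1,0,0,255,0,0,0,0]

```text
t: 15.45
eef_pos: [0.5603, 0.15, -0.0021]
tool_rot: [0.0, 0.614, 0.79, -0.002]
contact_force: [-5.5, -6.3, 2.8]
gripper_width: 0.567
grasp_force: 84.5
```

>>> carry_out:
  targets: [255,-0.25,1,0,0,255,-0.25,1,0,0,255,0,0,0,0]

```text
t: 15.75
eef_pos: [0.5598, 0.1519, -0.0021]
tool_rot: [0.0, 0.614, 0.79, -0.002]
contact_force: [-4.2, -6.8, 4.0]
gripper_width: 0.562
grasp_force: 84.5
```

>>> carry_out:
  targets: [255,-0.25,1,0,0,255,-0.25,1,0,0,255,0,0,0,0]

```text
t: 16.05
eef_pos: [0.5593, 0.1539, -0.0021]
tool_rot: [0.0, 0.614, 0.79, -0.002]
contact_force: [-4.7, -7.2, 3.5]
gripper_width: 0.566
grasp_force: 84.5
```

>>> carry_out:
  targets: [255,-0.25,1,0,0,255,-0.25,1,0,0,255,0,0,0,0]

```text
t: 16.35
eef_pos: [0.5588, 0.1559, -0.0021]
tool_rot: [0.0, 0.614, 0.79, -0.002]
contact_force: [-3.9, -6.2, 3.8]
gripper_width: 0.57
grasp_force: 84.5
```

>>> carry_out:
  targets: [255,-0.25,1,0,0,255,0,0,0,0]

```text
t: 16.55
eef_pos: [0.5586, 0.1568, -0.0021]
tool_rot: [0.0, 0.614, 0.79, -0.002]
contact_force: [-5.1, -7.0, 3.8]
gripper_width: 0.57
grasp_force: 84.5
```

>>> carry_out:
  targets: [255,-0.25,1,0,0,255,-0.25,1,0,0,255,0,0,0,0]

```text
t: 16.85
eef_pos: [0.5585, 0.1568, -0.002]
tool_rot: [0.001, 0.614, 0.789, -0.003]
contact_force: [-3.4, -12.0, 4.3]
gripper_width: 0.572
grasp_force: 84.6
```

>>> carry_out:
  targets: [255,-0.25,1,0,0,255,-0.25,1,0,0,255,0,0,0,0]

```text
t: 17.15
eef_pos: [0.5585, 0.1568, -0.0019]
tool_rot: [0.002, 0.614, 0.789, -0.003]
contact_force: [-2.7, -15.7, 6.0]
gripper_width: 0.565
grasp_force: 84.7
```

>>> carry_out:
  targets: [255,-0.25,1,0,0,255,0,0,0,0]

```text
t: 17.35
eef_pos: [0.5585, 0.1569, -0.0018]
tool_rot: [0.002, 0.615, 0.789, -0.003]
contact_force: [-2.8, -17.0, 6.4]
gripper_width: 0.564
grasp_force: 84.8
```

Short stop reached too, with force rising and no motion. Now adding push into the long stop and some down-force to seat the block.

>>> carry_out:
  targets: [255,1,0.25,-0.5,0,255,1,0.25,-0.5,0,255,0.5,0.1,0,0,255,0,0,0,0]

```text
t: 17.75
eef_pos: [0.5585, 0.1567, -0.0021]
tool_rot: [0.0, 0.615, 0.789, -0.005]
contact_force: [-12.6, -18.9, 22.4]
gripper_width: 0.567
grasp_force: 86.7
```

```bash
python3 -c "from h import *;st()"
```

```text
t 17.75 tcp [ 0.5585  0.1567 -0.0021] yaw(y axis) 14.13 z [-0.0058 -0.0084 -0.9999] q [-0.67  0.62  0.38  1.94 -0.35  0.65  0.17] F [-12.6 -18.9  22.4] T [-3.9   2.63  0.49] w 0.567 g 86.7
```

>>> carry_out:
  targets: [255,0,-0.5,0.5,0,255,0,0,0.3,0,255,0,0,0,0]

```text
t: 18.05
eef_pos: [0.5585, 0.1567, -0.0021]
tool_rot: [0.0, 0.615, 0.789, -0.005]
contact_force: [-9.6, -18.2, 13.8]
gripper_width: 0.565
grasp_force: 85.6
```

```bash
python3 -c "
from h import *
from fit import rect
st()
a=cam('scene');b=cam('side')
j=np.radians(14.4);R=np.array([[np.cos(j),-np.sin(j)],[np.sin(j),np.cos(j)]])
z=lambda f,s:cv2.resize(f,None,fx=s,fy=s,interpolation=cv2.INTER_CUBIC)
def dr(d,r0,c0):
  im=z(d['frame'][r0:r0+85,c0:c0+80],5)
  for h,col in((.055,(255,0,0)),):
    for p in proj(d,rect([.5591,.1552,j],.05,.1,h)): cv2.circle(im,tuple(int(v) for v in (p-[c0,r0]+.5)*5),4,col,1)
  return im
save(np.hstack([dr(a,110,230),dr(b,130,170)]),'m5.png')" | grep tcp
```

```text
t 18.05 tcp [ 0.5585  0.1567 -0.0021] yaw(y axis) 14.15 z [-0.0055 -0.0083 -1.    ] q [-0.67  0.62  0.38  1.94 -0.35  0.65  0.17] F [ -9.6 -18.2  13.8] T [-3.61  2.02  0.43] w 0.565 g 85.6
```

View pics/m5.png

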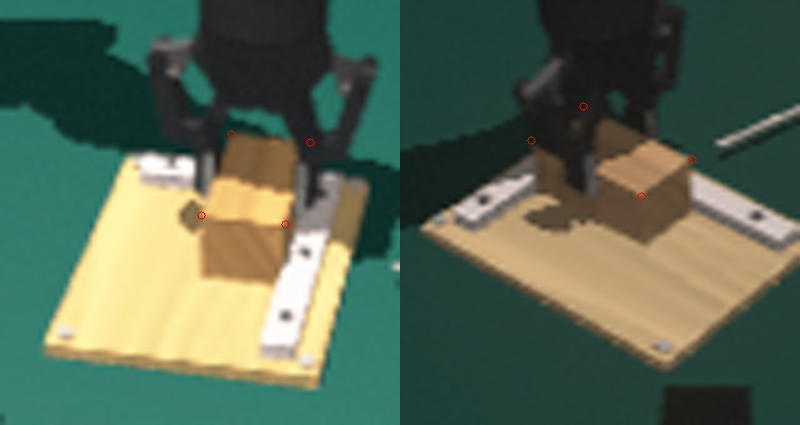

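In both views the block lies in the corner, its long side against the long stop at left (300,240) and its far end at the short stop. One small trim for more side push and less down-force, then I'll hold still to see that it's steady.

>>> carry_out:
  targets: [255,1,0.25,0.6,0,255,0,0,0,0,255,0,0,0,0,255,0,0,0,0,255,0,0,0,0,255,0,0,0,0,255,0,0,0,0,255,0,0,0,0]

```text
t: 18.95
eef_pos: [0.5584, 0.1567, -0.002]
tool_rot: [-0.0, 0.615, 0.789, -0.006]
contact_force: [-11.2, -18.9, 11.2]
gripper_width: 0.566
grasp_force: 85.6
```

```bash
python3 -c "from h import *;st()"
```

```text
t 18.95 tcp [ 0.5584  0.1567 -0.002 ] yaw(y axis) 14.15 z [-0.0075 -0.0089 -0.9999] q [-0.67  0.62  0.38  1.94 -0.35  0.66  0.17] F [-11.2 -18.9  11.2] T [-3.6   2.21  0.42] w 0.566 g 85.6
```

Steady, pressing about 15 N into each stop. Handing in.

```bash
python3 -c "from station import bot;print(bot.hand_in())"
```

```text
the job is handed in; nothing more can be done
None
```

I handed the job in with the riser block flat on the jig plate, home in the corner and still gripped at about 85 N, pressed with about 15 N into each stop; the first grip closed above the block and had to be redone lower.

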